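# Take the red spatula holder off its T-track for washing

## Robot

A 6-joint arm with a two-finger parallel gripper is mounted at the origin on the work surface. World frame = base frame: x ahead of the robot, y to its left, z up, the work surface at z = 0. Lengths are in m, angles in rad, forces in N, time in s.
With the tool pointing down it reaches from about 0.25 to 0.8 m from the base axis. Payload 8.5 kg.
Tool frame: the origin (TCP) lies on the centre line of the jaws, within the pads' length; the fingertips stand 22 mm ahead of it and the grasp point (between the pads) lies 3 mm ahead of it; z points along the fingers, y is the line along which they close (so a half turn about z gives the same grasp; the last joint's range is limited). The gripper opens to 85 mm and grips with 20 to 120 N. Pads are 22 mm wide; open, the fingers measure 114 mm over their backs; the gripper's body (76 mm by 85 mm) begins 54 mm behind the grasp point. The pads swing forward as they close: fully open they stand 13 mm farther back than shut.
Start: joints at [1.143, 0.238, -0.013, 1.319, 0, 1.571], TCP at [0.218, 0.478, 0.253] pointing down, gripper open.
Joint ranges: [-2.66, 2.66], [-1.03, 1.9], [-1.14, 1.46], [-1.82, 2.27], [-1.45, 1.34], [-3.14, 3.14]. Speed limits (rad/s): [2.22, 2.22, 2.79, 3.14, 3.14, 3.14].

## Interface

Orientations are given as a 3x3 rotation matrix whose columns are the frame's x, y, z axes.
In Python, from station import sense, grab_frame, camera_params, job_done, look_for gives the robot as it stands. The module is installed in compiled form; this text tells all that it offers.
- The arm moves only by the shell command python3 -m pendant 'ROWS'. ROWS is a JSON object of lists of equal length, an entry for each row: "offset": the shift along the world's x, y, z in m, a list of three; "turn": the turn, a rotation vector about the world's x, y, z in rad, a list of three; "hand": the finger opening in m, from 0 to 0.0854. In form: {"offset": [[tx, ty, tz], ...], "turn": [[ax, ay, az], ...], "hand": [hand, ...]}. A call has 1 to 5 rows; each row is the pose to reach, as a shift and turn from the pose commanded when the call began; what a row does not reach only later rows make up. A row lasts 1/10 s, in which the tool goes at most 50 mm and 8.59 degrees, less where a joint would pass 70% of its speed; a pose out of reach is approached as far as the arm can. A call with a gripper value outside its range is refused whole. The fingers move at their own pace and stop on an object; the grip force is fixed at half the most. Time passes only in rows, so rows that repeat a pose let the fingers close. It gives the time, the measured TCP pose, the force, the opening and the grip force at its end, in the units of the state.
- sense(): the state, without advancing time (a new reading comes with each control period).
- grab_frame(name): name is "scene" or "top" or "wrist"; returns the picture (384x512x3 uint8, red, green, blue); there is no depth.
- camera_params(name): a dict with "vertical_fov" (degrees; the focal length in pixels is half the picture's height over the tangent of half this angle, whatever the lens; pixels are square), "cx", "cy" (the principal point, pixels), "world_from_camera" (4x4, takes a point from camera to world coordinates). Camera axes: x right, y down, z forward; pixel columns grow to the right and rows downward; lengths in m; the calibration is good to about 2 mm. A picture is of the moment at which its call begins: read the wrist's pose just before it. camera_params takes no time and is no camera call; for the wrist camera it gives the pose at the moment of the call.
- job_done(): hands the job in; it is judged then, once.
Trained networks look in the newest picture that a camera, given by its name, has taken for a name from the list of things; names that differ only in an ending like _2 or _b are one class to them, and where a whole thing is asked for, a point or a joint stands for the part that bears it (a point fixed in the world has none). Each returns a list of dicts, best first, with "confidence" (0 to 1); they miss things now and then, are a little off and sometimes report something else, mostly with a low value. They report only what shows in the picture. A call takes as long as a camera call. They do not tell look-alikes from the thing itself.
- look_for(camera, query): "bbox" ([left, top, right, bottom] in pixels, round what is visible of it).
The state is a dict: "time": time; "joint_positions": joint angles; "qvel": joint speeds; "tau": joint torques, N m; "eef_pos": TCP position; "tool_rot": TCP orientation; "ft_force": force on the tool from outside, world axes, zero at the start; "moment": the same for the moment, N m; "finger_gap": opening from 0.0 (shut) to 1.0 (fully open); "grasp_force": force on a finger pad.
Only numpy, scipy, OpenCV 4.12 (cv2) and the standard library are available. Lean on these libraries where they do the work, as an engineer would, in place of code of your own. Each camera call takes 0.05 s, during which the arm holds its last target. There are 200 camera calls.

## Task

The red spatula holder needs a wash: slide it along its T-track towards the track's open end until it is out, lift it off, and set it down gently, standing upright on its foot near the middle of the stainless steel plate. Leave the blue holder where it is on its own track.

Things in the scene. Friction and masses are not known exactly. Their poses are not given: they have to be found in the camera images.
- red_holder: Red plastic spatula holder, 81 mm tall, 0.15 kg, captive in its T-track. Origin: centre of its foot's underside; z up, x along the track. Steel foot 40 (x) by 26 (y) by 6 mm; neck 36 by 10 up to 17 mm; flange 40 by 30, 17 to 21 mm; red block 36 (x) by 20 (y), 21 to 60 mm up: grip it there across y. On it two prongs at the x ends up to 81 mm, a notch between.
- track_red: Fixed aluminium T-track of the red holder, 200 (x) by 40 by 18 mm. Origin: underside centre; x along it. Open end: -x (x = -100 mm), towards the robot; +x end has a black cap. Channel floor 4 mm up, 32 wide, 10 high, under 4 mm lips with a 16 mm slot: the foot slides easily with 3 mm play each side, 4 mm up, and is clear once the holder's origin is past x = -120 mm.
- plate: Loose round stainless steel plate with a flat floor, 224 mm across the rim, 16 mm high, 0.35 kg, lying on the bench to the robot's left. Origin: centre of its underside; the inner floor is 4 mm above it and about 190 mm across.
- blue_holder: Blue plastic spatula holder, same shape, size and origin as the red one, in a second, identical T-track; to be left alone.
Things that resemble listed ones, but are neither listed nor needed, are in the scene too. Of the things like the red_holder, leave any that is turquoise or yellow; of the rest the larger one is meant.

How it is judged:
By the outcome, as a careful person would: the job done as asked, in the order asked, and still so for the second after the job is handed in, with the robot touching nothing.
It also fails if it takes over 42 s, if anything falls off the work surface, if the arm or the gripper's body presses on something with over 40 N, if the wrist force passes 120 N, or if a joint passes its speed limit or range.

## Working session

There is one attempt and no reset: what is moved stays moved. The work goes in short steps, Python scripts to look and compute and a shell command to move; the robot and the scene stay as the last step left them, time stands still between calls to the robot, and variables do not carry over. Pictures are saved under pics/ and viewed, at most 10 in all, crops included, and the job is handed in when it is done.

```bash
mkdir -p pics; cat > h.py <<'E'
import numpy as np, cv2
from station import *
def ray(cam,u,v,P=None):
    P=P or camera_params(cam); f=192/np.tan(np.radians(P["vertical_fov"])/2)
    T=np.array(P["world_from_camera"]); d=T[:3,:3]@np.array([(u-P["cx"])/f,(v-P["cy"])/f,1]); return T[:3,3],d
def at_z(cam,u,v,z,P=None):
    o,d=ray(cam,u,v,P); return o+d*(z-o[2])/d[2]
def proj(cam,p,P=None):
    P=P or camera_params(cam); f=192/np.tan(np.radians(P["vertical_fov"])/2)
    T=np.linalg.inv(np.array(P["world_from_camera"])); c=T[:3,:3]@np.array(p)+T[:3,3]; return P["cx"]+f*c[0]/c[2],P["cy"]+f*c[1]/c[2]
E
python3 - <<'E'
from h import *
ims=[]
for c in("top","scene"):
    im=grab_frame(c); cv2.imwrite(f"pics/{c}0.png",im[:,:,::-1]); ims.append(im)
    for q in("red_holder","track_red","plate","blue_holder"):
        print(c,q,[(np.round(d["bbox"]).astype(int).tolist(),round(d["confidence"],2)) for d in look_for(c,q)])
    P=camera_params(c);print({k:np.round(v,3).tolist() for k,v in P.items()})
cv2.imwrite("pics/both0.png",cv2.resize(np.vstack(ims)[:,:,::-1],(400,600)) )
s=sense();print(s["time"],s["finger_gap"],np.round(s["tool_rot"],3).tolist())
E
```

```text
top red_holder [([251, 164, 269, 192], 0.83), ([310, 137, 333, 159], 0.79), ([299, 173, 313, 190], 0.5)]
top track_red [([245, 129, 275, 221], 0.64)]
top plate [([79, 151, 178, 251], 0.67)]
top blue_holder []
{'vertical_fov': 48.935, 'cx': 259.021, 'cy': 187.826, 'world_from_camera': [[0.006, -0.99, 0.144, 0.43], [-1.0, -0.01, -0.025, 0.064], [0.026, -0.144, -0.989, 0.962], [0.0, 0.0, 0.0, 1.0]]}
scene red_holder [([252, 194, 276, 229], 0.85), ([219, 231, 240, 267], 0.82), ([239, 252, 265, 297], 0.82), ([291, 184, 305, 213], 0.56)]
scene track_red [([217, 203, 326, 254], 0.94), ([252, 195, 276, 229], 0.19)]
scene plate [([269, 113, 361, 172], 0.88)]
scene blue_holder [([180, 282, 207, 329], 0.63)]
{'vertical_fov': 42.784, 'cx': 257.054, 'cy': 195.541, 'world_from_camera': [[0.822, 0.398, -0.408, 0.95], [0.569, -0.553, 0.609, -0.522], [0.017, -0.732, -0.681, 0.712], [0.0, 0.0, 0.0, 1.0]]}
0.5 0.9981671066377472 [[-0.91, 0.415, -0.0], [0.415, 0.91, -0.0], [0.0, -0.0, -1.0]]
```

View pics/top0.png

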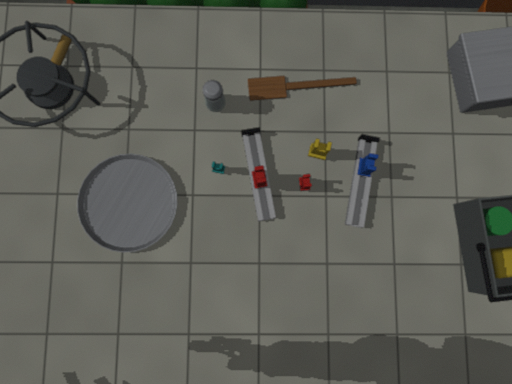

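View pics/scene0.png

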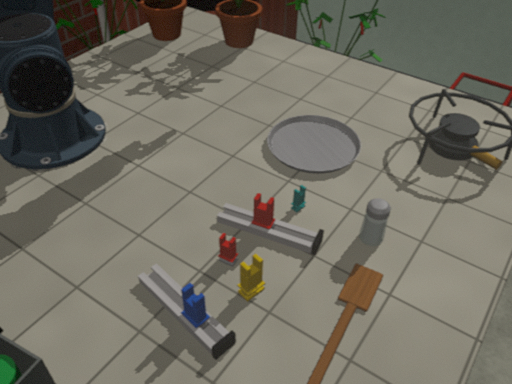

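The red candidates in the top picture are the holder in the track (260,178) and a smaller loose one (306,182). The turquoise (218,167) and yellow (320,149) ones are excluded. The larger red one, captive in the left track, fits. I'll confirm it in one crop and measure.

```bash
python3 - <<'E'
from h import *
im=cv2.imread("pics/top0.png"); hsv=cv2.cvtColor(im,cv2.COLOR_BGR2HSV)
cv2.imwrite("pics/crop0.png",cv2.resize(im[118:228,230:340],(600,600),interpolation=cv2.INTER_CUBIC))
for c,n in(("top","top0"),("scene","scene0")):
    h=cv2.cvtColor(cv2.imread(f"pics/{n}.png"),cv2.COLOR_BGR2HSV)
    m=(((h[...,0]<8)|(h[...,0]>172))&(h[...,1]>150)&(h[...,2]>90)).astype(np.uint8)
    k,l,s,ce=cv2.connectedComponentsWithStats(m)
    for i in range(1,k):
        if s[i,4]>40: print(c,s[i],ce[i].round(1))
for p in((242.5,133),(259.5,130),(258.5,220),(275,217)): print(p,at_z("top",*p,.018).round(4))
print("holder",at_z("top",260,178,.05).round(4),"plate",at_z("top",128.5,203,.012).round(4))
s=sense();P=camera_params("wrist");T=np.array(P["world_from_camera"]);R=np.array(s["tool_rot"])
print("cam in tool",(R.T@(T[:3,3]-s["eef_pos"])).round(3),(R.T@T[:3,:3]).round(2).tolist(),P["vertical_fov"])
E
```

```text
top [252 171  14  17 137] [258.4 177.4]
top [299 174  12  13  98] [304.8 180.6]
scene [450  73  15  16  59] [457.1  80.6]
scene [503  90   9  15  49] [507.9  98.3]
scene [256 198  18  14 110] [264.4 205.1]
scene [252 218  22  11  72] [263.7 223.6]
scene [221 237  14  12  79] [227.8 243. ]
scene [219 253  19   9  54] [228.6 257.3]
(242.5, 133) [0.6944 0.0796 0.018 ]
(259.5, 130) [0.7021 0.0405 0.018 ]
(258.5, 220) [0.4945 0.0415 0.018 ]
(275, 217) [0.5015 0.0046 0.018 ]
holder [0.5844 0.0396 0.05  ] plate [0.5307 0.3336 0.012 ]
cam in tool [ 0.076  0.    -0.121] [[0.0, -0.96, -0.3], [1.0, 0.0, 0.0], [-0.0, -0.3, 0.96]] 70.61855959422722
```

View pics/crop0.png

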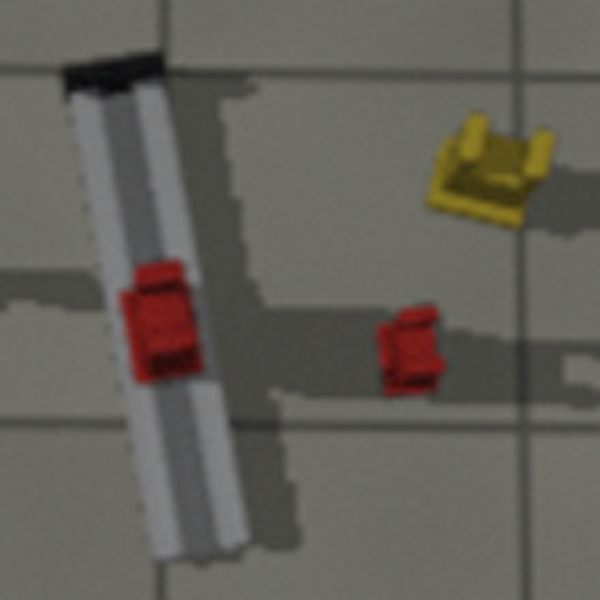

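The crop shows the larger red holder seated in the left track's slot (about 160,325 in the crop) and the small one loose on the bench (410,350). The target is the track one. The track heads about 10.5° from world x with its open end near (0.50, 0.02). I'll move above the holder.

```bash
python3 -m pendant '{"offset":[[0.031,-0.037,-0.005],[0.061,-0.074,-0.01],[0.092,-0.11,-0.015],[0.123,-0.147,-0.02],[0.154,-0.184,-0.025]],"turn":[[0,0,0.12],[0,0,0.24],[0,0,0.36],[0,0,0.48],[0,0,0.61]],"hand":[0.085,0.085,0.085,0.085,0.085]}'
python3 -m pendant '{"offset":[[0.031,-0.037,-0.005],[0.061,-0.074,-0.01],[0.092,-0.11,-0.015],[0.123,-0.147,-0.02],[0.154,-0.184,-0.025]],"turn":[[0,0,0],[0,0,0],[0,0,0],[0,0,0],[0,0,0]],"hand":[0.06,0.06,0.06,0.06,0.06]}'
python3 -c "
from h import *
s=sense();print(s['time'],np.round(s['eef_pos'],4),np.round(s['tool_rot'],3).tolist())"
```

```text
time: 1.0
eef_pos: [0.3712, 0.2941, 0.2285]
tool_rot: [[-0.984, -0.18, 0.001], [-0.18, 0.984, 0.0], [-0.001, 0.0, -1.0]]
ft_force: [1.6, 0.9, 1.0]
finger_gap: 0.995
grasp_force: 0.0
time: 1.5
eef_pos: [0.5253, 0.1099, 0.2035]
tool_rot: [[-0.985, -0.174, 0.001], [-0.174, 0.985, 0.0], [-0.001, -0.0, -1.0]]
ft_force: [1.5, 1.3, 0.2]
finger_gap: 0.702
grasp_force: 0.0
1.5 [0.5253 0.1099 0.2035] [[-0.985, -0.174, 0.001], [-0.174, 0.985, 0.0], [-0.001, -0.0, -1.0]]
```

```bash
python3 -m pendant '{"offset":[[0.029,-0.035,-0.01],[0.057,-0.071,-0.02],[0.057,-0.071,-0.02]],"turn":[[0,0,0],[0,0,0.01],[0,0,0.01]],"hand":[0.06,0.06,0.06]}'
python3 - <<'E'
from h import *
P=camera_params("wrist");im=grab_frame("wrist");cv2.imwrite("pics/w1.png",im[:,:,::-1])
print([(np.round(d["bbox"]).tolist(),round(d["confidence"],2)) for d in look_for("wrist","red_holder")])
import pickle;pickle.dump(P,open("w1.pkl","wb"))
E
```

```text
time: 1.8
eef_pos: [0.5835, 0.0365, 0.1817]
tool_rot: [[-0.984, -0.18, -0.001], [-0.18, 0.984, -0.001], [0.001, -0.001, -1.0]]
ft_force: [-0.1, 0.3, -0.9]
finger_gap: 0.701
grasp_force: 0.0
[([246.0, 161.0, 273.0, 224.0], 0.95), ([76.0, 195.0, 154.0, 257.0], 0.81), ([138.0, 142.0, 176.0, 180.0], 0.73)]
```

View pics/w1.png

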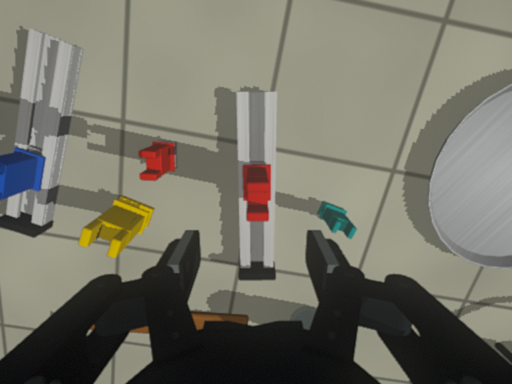

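The wrist view shows the red holder in its track at (258,190). The track runs vertically in the picture, from the open end at y≈92 to the cap at about 272, so the tool is nearly aligned with it. The yellow and turquoise holders lie clear of the fingers.

```bash
python3 - <<'E'
from h import *
import pickle;P=pickle.load(open("w1.pkl","rb"))
im=cv2.imread("pics/w1.png").astype(float)
g=cv2.cvtColor(im.astype(np.uint8),cv2.COLOR_BGR2GRAY).astype(float)
h=cv2.cvtColor(im.astype(np.uint8),cv2.COLOR_BGR2HSV)
C=[]
for r in list(range(100,155,6))+list(range(228,262,6)):
    row=cv2.GaussianBlur(g,(3,3),0)[r,225:290]; d=np.diff(row); L=225+np.argmax(d[:25])+.5; R=225+40+np.argmin(d[40:])+.5
    p,q=at_z("wrist",L,r,.018,P),at_z("wrist",R,r,.018,P); C.append(np.r_[(p+q)[:2]/2,np.linalg.norm(p-q)])
C=np.array(C);print(C.round(4))
k=np.polyfit(C[:,0],C[:,1],1);print("line",k,"angle",np.arctan(k[0]))
col=g[80:110,243:250].mean(1);e=80+np.argmax(np.diff(col))+.5;print("open end",e,at_z("wrist",257,e,.018,P))
m=((h[...,0]<8)|(h[...,0]>172))&(h[...,1]>140)&(h[...,2]>60);m[:,:235]=0;m[:,285:]=0
ys,xs=np.where(m);print(xs.min(),xs.max(),ys.min(),ys.max())
for y in range(ys.min(),ys.max()+1,4): print(y,xs[ys==y].min(),xs[ys==y].max(),end='; ')
a=np.arctan(k[0]);R=np.array([[np.cos(a),-np.sin(a)],[np.sin(a),np.cos(a)]])
for x in(.56,.57,.58,.59,.6):
    o=np.array([x,np.polyval(k,x)])
    print(x,[tuple(np.round(proj("wrist",[*(o+R@[sx*.018,sy*.010]),z+.004],P),1)) for sx,sy,z in((-1,-1,.06),(-1,1,.06),(-1,1,.081),(1,1,.081),(1,1,.06),(-1,1,.021))])
E
```

```text
[[0.5044 0.0259 0.0399]
 [0.5101 0.0269 0.0402]
 [0.5158 0.028  0.0404]
 [0.5216 0.0286 0.0397]
 [0.5274 0.0302 0.041 ]
 [0.5334 0.0308 0.0402]
 [0.5394 0.0319 0.0405]
 [0.5454 0.0336 0.0397]
 [0.5516 0.0347 0.0399]
 [0.5578 0.0359 0.0402]
 [0.6422 0.0518 0.0392]
 [0.6497 0.0532 0.0394]
 [0.6573 0.0546 0.0397]
 [0.665  0.056  0.04  ]
 [0.6728 0.0575 0.0403]
 [0.6808 0.059  0.0406]]
line [ 0.18903262 -0.06966378] angle 0.1868281026035127
open end 91.5 [0.49647869 0.02488286 0.018     ]
243 270 165 220
165 244 269; 169 243 270; 173 243 270; 177 244 270; 181 244 269; 185 244 269; 189 244 269; 193 244 269; 197 244 269; 201 248 267; 205 248 266; 209 266 266; 213 247 267; 217 247 268; 0.56 [(np.float64(245.6), np.float64(145.3)), (np.float64(268.4), np.float64(145.2)), (np.float64(269.8), np.float64(149.0)), (np.float64(269.2), np.float64(191.6)), (np.float64(267.9), np.float64(184.5)), (np.float64(266.3), np.float64(139.7))]
0.57 [(np.float64(245.8), np.float64(156.8)), (np.float64(268.2), np.float64(156.7)), (np.float64(269.6), np.float64(161.4)), (np.float64(269.1), np.float64(202.9)), (np.float64(267.8), np.float64(195.1)), (np.float64(266.2), np.float64(149.7))]
0.58 [(np.float64(245.9), np.float64(168.0)), (np.float64(268.1), np.float64(167.9)), (np.float64(269.5), np.float64(173.6)), (np.float64(268.9), np.float64(213.9)), (np.float64(267.7), np.float64(205.3)), (np.float64(266.1), np.float64(159.5))]
0.59 [(np.float64(246.0), np.float64(178.9)), (np.float64(268.0), np.float64(178.8)), (np.float64(269.3), np.float64(185.4)), (np.float64(268.8), np.float64(224.7)), (np.float64(267.5), np.float64(215.3)), (np.float64(266.0), np.float64(169.1))]
0.6 [(np.float64(246.2), np.float64(189.5)), (np.float64(267.8), np.float64(189.4)), (np.float64(269.1), np.float64(196.8)), (np.float64(268.6), np.float64(235.2)), (np.float64(267.4), np.float64(225.1)), (np.float64(265.9), np.float64(178.4))]
```

```bash
python3 -m pendant '{"offset":[[0.001,0.004,-0.03],[0.001,0.004,-0.06],[0.001,0.004,-0.09],[0.001,0.004,-0.115],[0.001,0.004,-0.13]],"turn":[[0,0,0.006],[0,0,0.006],[0,0,0.006],[0,0,0.006],[0,0,0.006]],"hand":[0.06,0.06,0.06,0.06,0.06]}'
python3 -m pendant '{"offset":[[0,0,0],[0,0,0],[0,0,0],[0,0,0],[0,0,0]],"turn":[[0,0,0],[0,0,0],[0,0,0],[0,0,0],[0,0,0]],"hand":[0.04,0.03,0.02,0.01,0.01]}'
```

```text
time: 2.4
eef_pos: [0.5807, 0.046, 0.0522]
tool_rot: [[-0.981, -0.192, -0.002], [-0.192, 0.981, -0.0], [0.002, 0.0, -1.0]]
ft_force: [0.2, -0.7, -0.2]
finger_gap: 0.7
grasp_force: 0.0
time: 2.9
eef_pos: [0.583, 0.0443, 0.0547]
tool_rot: [[-0.982, -0.19, 0.002], [-0.19, 0.982, -0.001], [-0.002, -0.001, -1.0]]
ft_force: [-0.4, -4.4, 0.5]
finger_gap: 0.226
grasp_force: 58.2
```

```bash
python3 -m pendant '{"offset":[[0,-0.002,0],[-0.01,-0.004,0],[-0.02,-0.006,0],[-0.03,-0.008,0],[-0.03,-0.008,0]],"turn":[[0,0,-0.006],[0,0,-0.006],[0,0,-0.006],[0,0,-0.006],[0,0,-0.006]],"hand":[0.01,0.01,0.01,0.01,0.01]}'
python3 -c "
from h import *
s=sense();print(s['time'],np.round(s['eef_pos'],4),s['ft_force'],s['moment'])"
```

```text
time: 3.4
eef_pos: [0.5506, 0.0365, 0.0543]
tool_rot: [[-0.983, -0.184, -0.0], [-0.184, 0.983, 0.0], [0.0, 0.0, -1.0]]
ft_force: [-2.3, 0.3, 9.2]
finger_gap: 0.225
grasp_force: 60.1
3.4 [0.5506 0.0365 0.0543] [-2.29656505  0.33110036  9.2194904 ] [0.02125465 0.42012165 0.06135019]
```

```bash
python3 -m pendant '{"offset":[[-0.01,-0.002,0.001],[-0.02,-0.005,0.001],[-0.03,-0.007,0.001],[-0.04,-0.009,0.001],[-0.05,-0.0105,0.001]],"turn":[[0,0,0],[0,0,0],[0,0,0],[0,0,0],[0,0,0]],"hand":[0.01,0.01,0.01,0.01,0.01]}'
python3 -m pendant '{"offset":[[-0.012,-0.002,0],[-0.024,-0.0045,0],[-0.036,-0.007,0],[-0.048,-0.009,0],[-0.06,-0.011,0]],"turn":[[0,0,0],[0,0,0],[0,0,0],[0,0,0],[0,0,0]],"hand":[0.01,0.01,0.01,0.01,0.01]}'
python3 -m pendant '{"offset":[[0,0,0],[0,0,0]],"turn":[[0,0,0],[0,0,0]],"hand":[0.01,0.01]}'
python3 - <<'E'
from h import *
s=sense();im=[grab_frame("wrist"),grab_frame("scene")]
cv2.imwrite("pics/s2.png",cv2.resize(np.vstack([im[0][60:300,100:420],im[1][130:370,100:420]])[:,:,::-1],(400,600)))
print("plate top cam",[d["bbox"] for d in [] ])
grab_frame("top");print([(np.round(d["bbox"]).tolist(),round(d["confidence"],2)) for q in("plate",) for d in look_for("top",q)])
E
```

```text
time: 3.9
eef_pos: [0.5009, 0.0259, 0.0544]
tool_rot: [[-0.983, -0.184, -0.001], [-0.184, 0.983, -0.0], [0.001, -0.0, -1.0]]
ft_force: [-0.3, 0.3, -0.7]
finger_gap: 0.225
grasp_force: 58.9
time: 4.4
eef_pos: [0.4411, 0.015, 0.0545]
tool_rot: [[-0.983, -0.184, -0.0], [-0.184, 0.983, -0.0], [0.0, -0.0, -1.0]]
ft_force: [-0.6, -0.3, -1.8]
finger_gap: 0.227
grasp_force: 58.7
time: 4.6
eef_pos: [0.4425, 0.0151, 0.0548]
tool_rot: [[-0.983, -0.184, 0.001], [-0.184, 0.983, -0.0], [-0.001, -0.0, -1.0]]
ft_force: [1.2, 1.1, -2.5]
finger_gap: 0.227
grasp_force: 58.7
plate top cam []
[([79.0, 153.0, 178.0, 254.0], 0.64)]
```

View pics/s2.png

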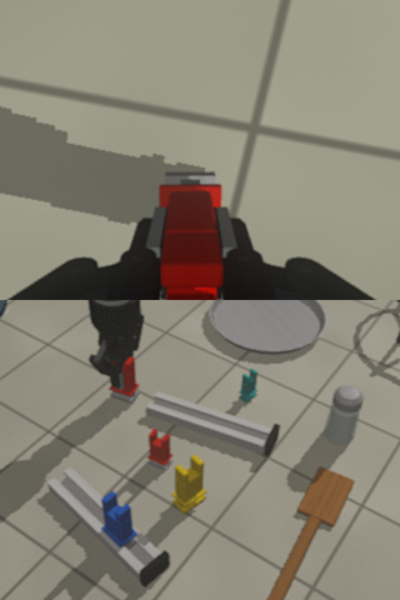

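The holder hangs in the gripper outside the open track end: (190,235) in the upper wrist crop, (123,378) in the lower scene crop. I'll lift it and carry it to the plate, checking the plate centre on the way.

```bash
python3 -m pendant '{"offset":[[0,0,0.015],[0,0,0.035],[0,0,0.06],[0.005,0.02,0.08],[0.013,0.05,0.08]],"turn":[[0,0,0],[0,0,0],[0,0,0],[0,0,0],[0,0,0]],"hand":[0.01,0.01,0.01,0.01,0.01]}'
python3 -m pendant '{"offset":[[0.01,0.035,0],[0.02,0.07,0],[0.03,0.11,0],[0.04,0.15,0],[0.048,0.18,0]],"turn":[[0,0,0],[0,0,0],[0,0,0],[0,0,0],[0,0,0]],"hand":[0.01,0.01,0.01,0.01,0.01]}'
python3 - <<'E'
from h import *
print(at_z("top",128.5,203.5,.012),at_z("scene",315,142.5,.012))
for c in("top","scene"):
    for z,r in((.016,.112),):
        t=np.linspace(0,6.28,60);q=np.array([proj(c,[.531+r*np.cos(a),.333+r*np.sin(a),z]) for a in t]);b=np.array([proj(c,[.531+r*np.cos(a),.333+r*np.sin(a),0]) for a in t])
        print(c,q.min(0),q.max(0),b.max(0))
s=sense();print(s["eef_pos"])
E
```

```text
time: 5.3
eef_pos: [0.457, 0.0651, 0.1371]
tool_rot: [[-0.983, -0.182, 0.004], [-0.182, 0.983, 0.0], [-0.004, -0.001, -1.0]]
ft_force: [1.4, -0.2, -2.6]
finger_gap: 0.228
grasp_force: 58.8
time: 5.8
eef_pos: [0.5039, 0.2478, 0.1343]
tool_rot: [[-0.983, -0.185, 0.0], [-0.185, 0.983, 0.0], [-0.0, 0.0, -1.0]]
ft_force: [1.3, 0.2, -1.4]
finger_gap: 0.226
grasp_force: 58.9
[0.52961201 0.33358561 0.012     ] [0.53683811 0.33751886 0.012     ]
top [ 77.63650733 153.72652684] [178.56609218 253.31283895] [179.70754553 253.24513575]
scene [264.9880094  114.81542853] [359.60337844 171.59051412] [358.52937026 177.07760765]
[0.50387544 0.24778719 0.13426478]
```

```bash
python3 -m pendant '{"offset":[[0.01,0.035,0],[0.02,0.07,0],[0.028,0.088,-0.01],[0.028,0.088,-0.025],[0.028,0.088,-0.04]],"turn":[[0,0,0],[0,0,0],[0,0,0],[0,0,0],[0,0,0]],"hand":[0.01,0.01,0.01,0.01,0.01]}'
python3 -m pendant '{"offset":[[0,0,-0.01],[0,0,-0.018],[0,0,-0.026],[0,0,-0.032],[0,0,-0.032]],"turn":[[0,0,0],[0,0,0],[0,0,0],[0,0,0],[0,0,0]],"hand":[0.01,0.01,0.01,0.01,0.01]}'
```

```text
time: 6.3
eef_pos: [0.5315, 0.3343, 0.0935]
tool_rot: [[-0.983, -0.186, -0.0], [-0.186, 0.983, -0.0], [0.0, -0.0, -1.0]]
ft_force: [0.6, -0.2, -1.2]
finger_gap: 0.225
grasp_force: 59.0
time: 6.8
eef_pos: [0.531, 0.3329, 0.0619]
tool_rot: [[-0.983, -0.184, -0.001], [-0.184, 0.983, -0.001], [0.001, -0.0, -1.0]]
ft_force: [0.1, 0.2, -1.8]
finger_gap: 0.229
grasp_force: 59.0
```

```bash
python3 -m pendant '{"offset":[[0,0,-0.002],[0,0,-0.004],[0,0,-0.005],[0,0,-0.006],[0,0,-0.006]],"turn":[[0,0,0],[0,0,0],[0,0,0],[0,0,0],[0,0,0]],"hand":[0.01,0.01,0.01,0.01,0.01]}'
python3 -m pendant '{"offset":[[0,0,-0.001],[0,0,-0.001],[0,0,-0.001]],"turn":[[0,0,0],[0,0,0],[0,0,0]],"hand":[0.01,0.01,0.01]}'
```

```text
time: 7.3
eef_pos: [0.5312, 0.3332, 0.0566]
tool_rot: [[-0.983, -0.184, 0.0], [-0.184, 0.983, -0.0], [-0.0, -0.0, -1.0]]
ft_force: [1.2, 0.5, -2.4]
finger_gap: 0.224
grasp_force: 59.0
time: 7.6
eef_pos: [0.5312, 0.3332, 0.0555]
tool_rot: [[-0.983, -0.184, -0.0], [-0.184, 0.983, -0.0], [0.0, -0.0, -1.0]]
ft_force: [0.0, -0.1, -1.8]
finger_gap: 0.224
grasp_force: 59.0
```

```bash
python3 - <<'E'
from h import *
im=grab_frame("scene")[70:200,235:400];cv2.imwrite("pics/s3.png",cv2.resize(im[:,:,::-1],(760,599),interpolation=cv2.INTER_CUBIC))
E
```

```text
(no output)
```

View pics/s3.png

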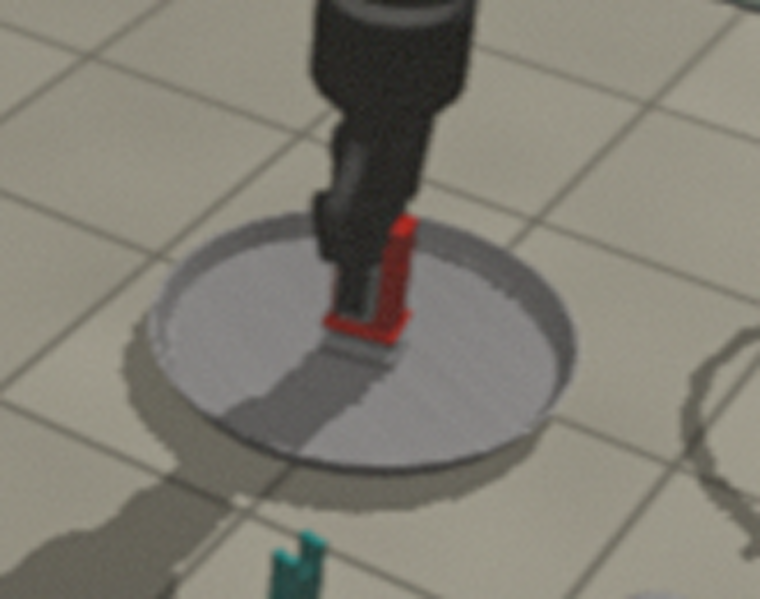

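The holder is upright over the plate's middle, with its foot at about (362,350) in the crop against a plate centre of about (362,340). There is no contact force yet, so I'll creep down.

```bash
python3 -m pendant '{"offset":[[0,0,-0.0005],[0,0,-0.001],[0,0,-0.001]],"turn":[[0,0,0],[0,0,0],[0,0,0]],"hand":[0.01,0.01,0.01]}'
python3 -m pendant '{"offset":[[0,0,-0.0005],[0,0,-0.001],[0,0,-0.001]],"turn":[[0,0,0],[0,0,0],[0,0,0]],"hand":[0.01,0.01,0.01]}'
```

```text
time: 7.95
eef_pos: [0.5312, 0.3332, 0.0544]
tool_rot: [[-0.983, -0.184, -0.0], [-0.184, 0.983, -0.0], [0.0, -0.0, -1.0]]
ft_force: [0.8, -0.7, -2.2]
finger_gap: 0.226
grasp_force: 59.0
time: 8.25
eef_pos: [0.5313, 0.3331, 0.0543]
tool_rot: [[-0.983, -0.184, 0.0], [-0.184, 0.983, 0.0], [-0.0, 0.0, -1.0]]
ft_force: [-1.8, -1.5, 5.5]
finger_gap: 0.229
grasp_force: 60.1
```

Contact. I'll release and retreat.

```bash
python3 -m pendant '{"offset":[[0,0,0],[0,0,0],[0,0,0],[0,0,0],[0,0,0]],"turn":[[0,0,0],[0,0,0],[0,0,0],[0,0,0],[0,0,0]],"hand":[0.022,0.03,0.045,0.06,0.06]}'
python3 -m pendant '{"offset":[[0,0,0.015],[0,0,0.04],[0,0,0.07],[0,0,0.1],[0,0,0.12]],"turn":[[0,0,0],[0,0,0],[0,0,0],[0,0,0],[0,0,0]],"hand":[0.06,0.06,0.06,0.06,0.06]}'
python3 -m pendant '{"offset":[[-0.03,0,0.02],[-0.07,0,0.03],[-0.11,0,0.03],[-0.15,0,0.03],[-0.15,0,0.03]],"turn":[[0,0,0],[0,0,0],[0,0,0],[0,0,0],[0,0,0]],"hand":[0.06,0.06,0.06,0.06,0.06]}'
python3 - <<'E'
from h import *
a=grab_frame("scene")[80:360,130:390];b=grab_frame("top")[100:380,60:400]
cv2.imwrite("pics/s4.png",cv2.resize(np.hstack([a,b])[:,:,::-1],(800,373),interpolation=cv2.INTER_CUBIC))
E
```

```text
time: 8.75
eef_pos: [0.5313, 0.3332, 0.0535]
tool_rot: [[-0.983, -0.184, -0.0], [-0.184, 0.983, -0.0], [0.0, -0.0, -1.0]]
ft_force: [0.3, -0.2, -0.7]
finger_gap: 0.7
grasp_force: 0.0
time: 9.25
eef_pos: [0.5317, 0.3335, 0.1758]
tool_rot: [[-0.983, -0.184, 0.002], [-0.184, 0.983, 0.001], [-0.002, 0.001, -1.0]]
ft_force: [0.8, 0.2, -0.0]
finger_gap: 0.704
grasp_force: 0.0
time: 9.75
eef_pos: [0.3771, 0.3324, 0.204]
tool_rot: [[-0.982, -0.187, -0.002], [-0.187, 0.982, -0.001], [0.002, -0.0, -1.0]]
ft_force: [-0.3, 0.3, 0.3]
finger_gap: 0.7
grasp_force: 0.0
```

View pics/s4.png

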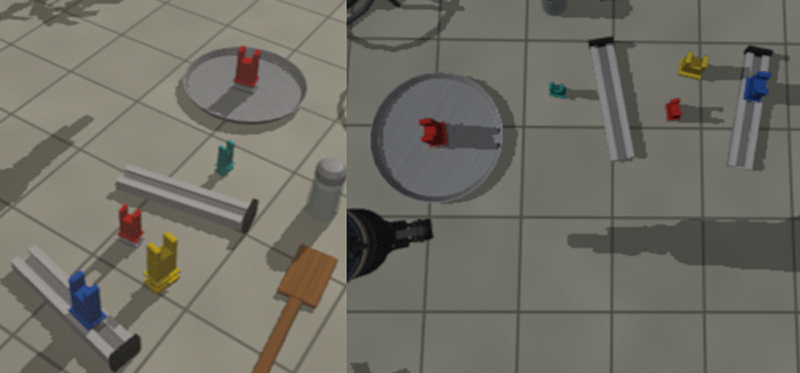

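The red holder stands upright mid-plate at (432,132) in the right-hand picture, against a plate centre of about (437,137). The blue holder is still on its track and the gripper is clear.

```bash
python3 -c "
from station import *
print(job_done())"
```

```text
the job is handed in; nothing more can be done
None
```

The red holder was slid out of its track's open end, lifted off, and set down upright near the middle of the plate; the blue holder was left on its track, and the job was handed in at about 10 s of the 42 s allowed.

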